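Seal the puppet-parts case

TASK

Shut the open lid of the grey-blue puppet-parts case down onto its rubber gasket, then turn the T-handle on the lid clockwise, seen from above, fully home so that the latch draws the lid tight. Leave the case closed and latched, and leave the other things on the table where they are.

Things in the scene. Friction and masses are not known exactly. Their poses are not given: they have to be found in the camera images.
- case: sealed storage case, a grey-blue sheet-steel chest 280 (x) x 340 (y) x 145 to its rim, too heavy to move; foam bed with puppet parts inside, well below the lid. Origin under its middle on the table, z up; its -x side is the front (latch side, towards the robot), its +x side carries the hinges.
- hinge_line (a point): middle of the lid's hinge axis, on the case 145 behind its middle (case +x) and 150 above the table; the axis runs along the case's y. Stiff friction hinges hold the lid wherever it is left: it does not fall shut; 1 to 3 N on the front edge pushes it down.
- lid (a joint): lid angle in rad, opening upward: 0 drawn tight, about 0.020 (front edge 6 higher) lying loose on the free gasket (0.013 to 0.020 once pressed down); starts 0.35 to 0.75. Pressing harder squashes the gasket (over 20 N for all 6 mm) but it springs back when let go: only the latch keeps the lid tight.
- lid_front (a point): middle of the lid's front edge at its top face, 293 from the hinge axis; moves with the lid. The lid is a pan 296 deep x 356 wide, about 0.6 kg, with a flat top plate 8 thick whose underside passes through the hinge axis (top 158 above the table when tight); an 18 skirt hangs outside the case. Besides the handle nothing stands over 4 above the plate.
- handle (a joint): T-handle's turn in rad: 0 released (bar parallel to the lid's front edge), growing clockwise seen from above to a stop at 1.571 (bar pointing front to back), fully home; starts 0 to 0.2. Free, its arm's end moves with about 2 N; from 0.6 to 1.0 on the pawl draws the lid down a ramp, about 5 to 12 N; from about 1.35 it lies on a level land and holds by itself.
- handle_mid (a point): middle of the T-handle's black round bar, on the turning axis, which is square to the lid: 225 from the hinge axis, midway across the lid, 38 above its top face. Bar 104 long, 16 thick, its underside 30 above the lid, on a stem 20 thick; a flat round plate 54 across, 4 thick, surrounds the stem.
- handle_end (a point): tip of the bar's arm with the orange band, 52 from the axis; released it points along the case's +y (left seen from the robot), fully home to the case's +x (away from the robot). The pawl under the lid enters its keeper only if the lid lies on the gasket; turned before that, or with the lid higher, it strikes the keeper and the lid cannot close.
- armature: a standing ball-jointed metal puppet skeleton with a blank white ball for a head, 208 tall, on a round steel foot 90 across; origin under the middle of the foot (mm); to be left alone.
- surface_gauge: an animator's surface gauge: dark steel block 70 x 55 x 26 with a 160 pillar and a slanted pointer; origin under the middle of the block (mm); to be left alone.
- parts_tray: an open clear plastic tray 150 x 200 x 30 with twelve blank puppet heads; origin under its middle (mm); to be left alone.
- paint_jar: a blue paint jar with a white cap, 48 across, 55 tall, standing near the front of the case; origin under its middle (mm); to be left alone.
- adhesive: a small adhesive bottle with a red cap, 42 across, 115 tall, standing to the left of the case; origin under its middle (mm); to be left alone.
- screwdriver: a screwdriver with a yellow handle lying on the right of the table; origin under its middle (mm); to be left alone.
- tape_roll: a yellow roll of tape lying flat, 96 across, 24 tall, to the right of the case; origin under its middle (mm); to be left alone.

How it is judged:
By the outcome, as a careful person would: the job done as asked, in the order asked, and still so for the second after the job is handed in, with the robot touching nothing.
It also fails if it takes over 42 s, if anything falls off the work surface, if the arm or the gripper's body presses on something with over 40 N, if the wrist force passes 120 N, or if a joint passes its speed limit or range.

ROBOT

A 6-joint arm with a two-finger parallel gripper is mounted at the origin on the work surface. World frame = base frame: x ahead of the robot, y to its left, z up, the work surface at z = 0. Lengths are in m, angles in rad, forces in N, time in s.
With the tool pointing down it reaches from about 0.375 to 0.9 m from the base axis. Payload 3.1 kg.
Tool frame: the origin (TCP) lies on the centre line of the jaws, within the pads' length; the fingertips stand manip.finger_overhang ahead of it and the grasp point (between the pads) lies 11 mm behind it (manip.finger_overhang is the distance from the TCP to the fingertips, in m); y points along the fingers, z is the direction in which the jaws open and shut, and the axes are right-handed (so a half turn about y gives the same grasp; the last joint's range is limited). The gripper opens to 85 mm and grips with 20 to 120 N. Pads are 22 mm wide; open, the fingers measure 114 mm over their backs; the gripper's body (76 mm by 85 mm) begins 54 mm behind the grasp point. The pads swing forward as they close: fully open they stand 13 mm farther back than shut.
Start: joints at [1.147, 0.527, 1.433, -0, 1.181, -0.178], TCP at [0.152, 0.606, 0.239] pointing down, gripper open.
Joint ranges: [-3.08, 3.08], [-0.75, 2.2], [0.22, 2.44], [-1.43, 4.57], [0, 2.65], [-2.85, 2.85]. Speed limits (rad/s): [2.79, 2.79, 3.14, 3.14, 3.14, 3.14].

INTERFACE

Orientations are given as a unit quaternion [x, y, z, w].
In Python, from station import manip gives the robot as it stands.
- The arm moves only by the tool send_rows, never from a script. Its argument "plan" is a list of rows, each an object with "linear": the shift along the tool's x, y, z in units of 30 mm (1.0 is 30 mm), a list of three; "roll": the turn about the tool's y in units of 6 degrees (1.0 is 6 degrees). In form: [{"linear": [tx, ty, tz], "roll": roll}, ...]. A call has exactly 5 rows; each row shifts and turns the commanded pose from where the row before left it, along the tool's axes as they then stand; what a row does not reach is not made up. A row lasts 1/8 s, in which the tool goes at most 62.5 mm and 10.7 degrees, less where a joint would pass 70% of its speed; a pose out of reach is approached as far as the arm can. A call is refused whole if a number of a shift passes 1 or a number of a turn 1, either way. A call with a gripper value outside its range is refused whole. "claw" is the finger opening in mm, from 0 to 85.4, set as the call begins (left out, the last holds). The fingers move at their own pace and stop on an object; "force" is the grip in N (left out, the last holds). Time passes only in rows, so rows that do not move let the fingers close, or fill a call up. It gives the time, the measured TCP pose, the force and the opening at its end, in the units of the state.
- manip.sense(): the state, without advancing time (a new reading comes with each control period).
- manip.snapshot(name): name is "side" or "top" or "wrist"; returns the picture (400x640x3 uint8, blue, green, red); there is no depth.
- manip.get_calibration(name): a dict with "fovy" (degrees; the focal length in pixels is half the picture's height over the tangent of half this angle, whatever the lens; pixels are square), "cx", "cy" (the principal point, pixels), "cam_to_world" (4x4, takes a point from camera to world coordinates); the wrist camera has in their place "tool_from_camera" (4x4, takes a point from camera to tool coordinates, whose origin is the TCP and whose axes are the tool frame's). Camera axes: x right, y down, z forward; pixel columns grow to the right and rows downward; lengths in m; the calibration is good to about 2 mm. A picture is of the moment at which its call begins: read the wrist's pose just before it. get_calibration takes no time and is no camera call.
- manip.sign_off(): hands the job in, once; it reports no verdict.
Trained networks look in the newest picture that a camera, given by its name, has taken for a name from the list of things; names that differ only in an ending like _2 or _b are one class to them, and where a whole thing is asked for, a point or a joint stands for the part that bears it (a point fixed in the world has none). Each returns a list of dicts, best first, with "p" (0 to 1); they miss things now and then, are a little off and sometimes report something else, mostly with a low value. They report only what shows in the picture. A call takes as long as a camera call.
- manip.look_for(camera, query): "extent" ([left, top, right, bottom] in pixels, round what is visible of it).
The state is a dict: "t": time; "q": joint angles; "qd": joint speeds; "tau": joint torques, N m; "tcp_pos": TCP position; "tool_rot": TCP orientation; "force": force on the tool from outside, world axes, zero at the start; "ft_torque": the same for the moment, N m; "finger_gap": opening from 0.0 (shut) to 1.0 (fully open).
Only numpy, scipy, OpenCV 4.12 (cv2) and the standard library are available. Lean on these libraries where they do the work, as an engineer would, in place of code of your own. Each camera call takes 0.05 s, during which the arm holds its last target.

## Working session

There is one attempt and no reset: what is moved stays moved. The work goes in short steps, Python scripts to look and compute and a tool call to move; the robot and the scene stay as the last step left them, time stands still between calls to the robot, and variables do not carry over. Pictures are saved under pics/ and viewed, and the job is handed in when it is done.

Besides the shell and the picture viewer there is one more tool, called after "Call:" as name(argument=value, ...) on one line, values as JSON. send_rows: Moves the arm, as the interface text tells. Its arguments: {"type":"object","properties":{"plan":{"type":"array"},"claw":{"type":"number"},"force":{"type":"number"}},"required":["plan"]}

```bash
ls; mkdir -p pics; python3 - <<'E'
from station import manip
import cv2
s=manip.sense()
for k,v in s.items(): print(k,v)
print(manip.finger_overhang)
for n in ["side","top","wrist"]:
    im=manip.snapshot(n); cv2.imwrite(f"pics/{n}0.png",im)
    print(n,manip.get_calibration(n))
    for q in ["case","lid","handle_mid","handle_end","lid_front","hinge_line","armature","surface_gauge","paint_jar","adhesive"]:
        if n!="wrist":
            r=manip.look_for(n,q); print(q,r[:1])
print(manip.sense()["t"])
E
```

```text
pics
t 0.0
q [ 1.14646950e+00  5.28502665e-01  1.43394017e+00  6.29223188e-07
  1.18137490e+00 -1.78529909e-01]
qd [-3.99160468e-04 -1.57437139e-03 -2.02996467e-04  5.56279236e-04
 -3.97384345e-04 -9.29867858e-05]
tau [-3.38779125e-05 -4.42358565e+01 -1.78020555e+01 -3.44304844e-04
  8.51510471e-03 -2.14511510e-05]
tcp_pos [0.15177177 0.60555682 0.23829913]
tool_rot [ 0.70252413 -0.08691752  0.08645002 -0.70102182]
force [ 0.86425326 -0.52810142 -0.60733977]
ft_torque [ 0.06518617  0.03570428 -0.01797933]
finger_gap 0.9991374737494535
0.008
side {'fovy': 51.84521059873963, 'cx': 317.4304338612209, 'cy': 202.64329177010302, 'cam_to_world': array([[ 0.40553291, -0.61865742,  0.67290866, -0.36383936],
       [-0.91383218, -0.25723735,  0.31422872, -0.46766671],
       [-0.02130269, -0.74235567, -0.66966727,  1.09925239],
       [ 0.        ,  0.        ,  0.        ,  1.        ]])}
case [{'extent': [276.5, 152.4, 408.3, 283.3], 'p': 0.72}]
lid [{'extent': [280.8, 152.7, 407.8, 212.5], 'p': 0.59}]
handle_mid [{'extent': [325.0, 160.1, 356.0, 196.1], 'p': 0.77}]
handle_end [{'extent': [3
[... 1204 characters left out ...]
[{'extent': [423.7, 242.6, 448.4, 265.1], 'p': 0.77}]
surface_gauge [{'extent': [417.8, 206.5, 437.5, 224.1], 'p': 0.71}]
paint_jar [{'extent': [304.4, 227.6, 314.5, 238.5], 'p': 0.63}]
adhesive [{'extent': [259.4, 193.7, 273.5, 202.2], 'p': 0.64}]
wrist {'fovy': 63.0251707526281, 'cx': 317.82218646623176, 'cy': 197.54361870704972, 'tool_from_camera': array([[-5.98202750e-04,  9.51222641e-01,  3.08504668e-01,
        -7.92968349e-02],
       [ 5.09699040e-04, -3.08504393e-01,  9.51222781e-01,
        -1.35098057e-01],
       [ 9.99999691e-01,  7.26268616e-04, -3.00289091e-04,
         1.88641908e-04],
       [ 0.00000000e+00,  0.00000000e+00,  0.00000000e+00,
         1.00000000e+00]])}
1.15
```

```bash
python3 - <<'E'
import cv2
a=cv2.imread("pics/side0.png"); cv2.imwrite("pics/side0z.png",cv2.resize(a[130:330,240:480],None,fx=3.3,fy=3,interpolation=cv2.INTER_CUBIC)[:600,:800])
a=cv2.imread("pics/top0.png"); cv2.imwrite("pics/top0z.png",cv2.resize(a[125:275,250:450],None,fx=4,fy=4,interpolation=cv2.INTER_CUBIC))
E
```

```text
(no output)
```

View pics/side0.png

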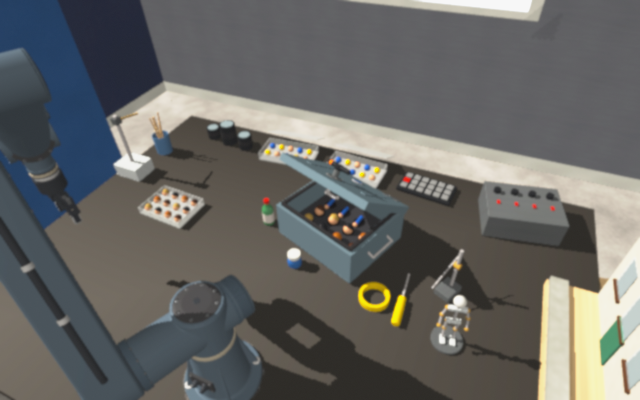

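```bash
sleep 0
```

```text
(no output)
```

View pics/top0z.png

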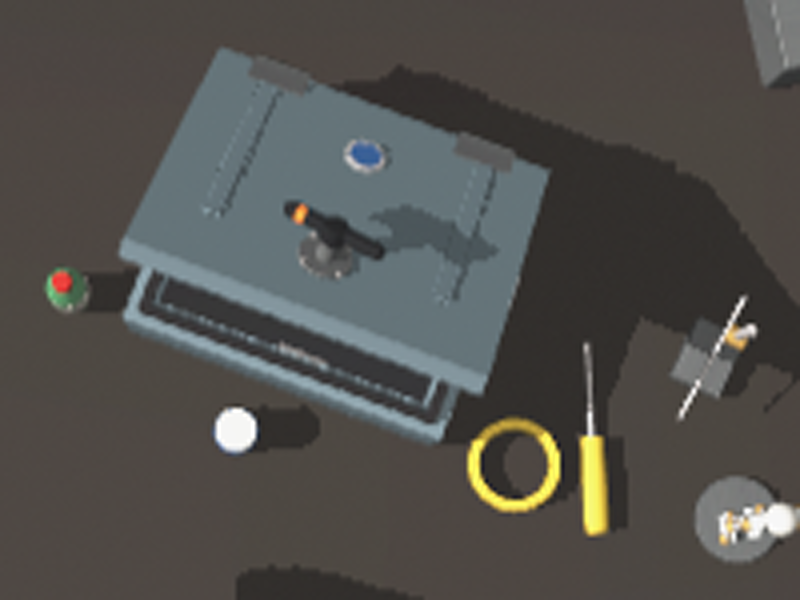

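View pics/side0z.png

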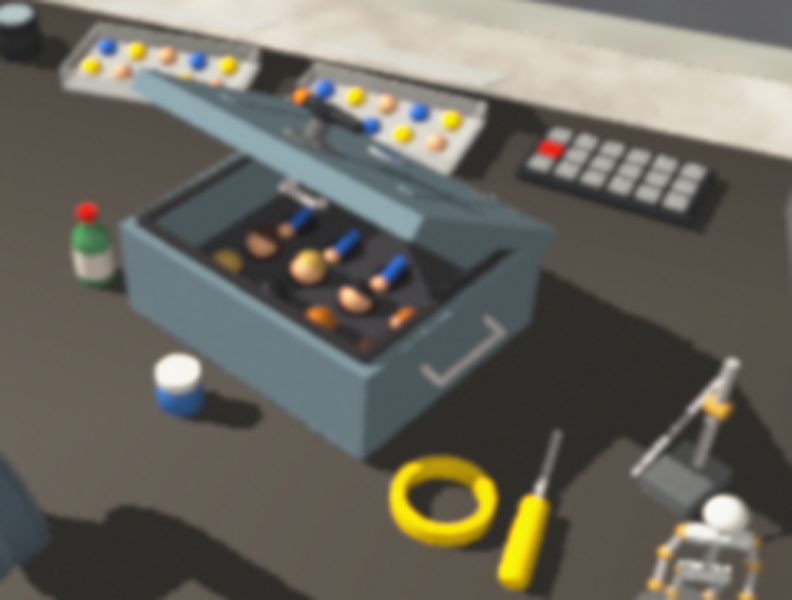

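```bash
cat > h.py <<'E'
import numpy as np
from scipy.optimize import least_squares
from scipy.spatial.transform import Rotation as R
def proj(cal,P):
    T=np.linalg.inv(cal["cam_to_world"]); p=T[:3,:3]@P+T[:3,3]
    f=200/np.tan(np.radians(cal["fovy"])/2)
    return np.array([cal["cx"]+f*p[0]/p[2],cal["cy"]+f*p[1]/p[2]])
def case2w(p,x,y,yaw):
    c,s=np.cos(yaw),np.sin(yaw); return np.array([x+c*p[0]-s*p[1],y+s*p[0]+c*p[1],p[2]])
def lid2c(u,v,w,a):  # u from hinge to front, v = case y, w above plate underside
    return np.array([.145-u*np.cos(a)-(-w)*(np.sin(a)) if 0 else .145-u*np.cos(a)+w*np.sin(a), v, .150+u*np.sin(a)+w*np.cos(a)])
def handle_pt(r,h,a,w=.046): # r along orange arm; h=0 ->+y, pi/2 -> +x
    return lid2c(.225-r*np.sin(h), r*np.cos(h), w, a)
E
cat > fit.py <<'E'
from station import manip
from h import *
ct,cs=manip.get_calibration("top"),manip.get_calibration("side")
t=lambda x,y:np.array([250+x/4-.4,125+y/4-.4]); s=lambda x,y:np.array([240+x/3.3-.4,130+y/3-.4])
L=lambda u,v,w:(lambda a,h:lid2c(u,v,w,a))
C=lambda x,y,z:(lambda a,h:np.array([x,y,z]))
H=lambda r:(lambda a,h:handle_pt(r,h,a))
obs=[(ct,t(222,48),L(-.003,.178,.008)),(ct,t(549,170),L(-.003,-.178,.008)),(ct,t(122,243),L(.293,.178,.008)),(ct,t(487,378),L(.293,-.178,.008)),
(ct,t(125,320),C(-.14,.17,.145)),(ct,t(440,438),C(-.14,-.17,.145)),
(cs,s(140,72),L(.293,.178,.008)),(cs,s(420,218),L(.293,-.178,.008)),(cs,s(555,232),L(-.003,-.178,.008)),
(cs,s(365,370),C(-.14,-.17,.145)),(cs,s(362,457),C(-.14,-.17,0)),(cs,s(125,222),C(-.14,.17,.145)),(cs,s(130,300),C(-.14,.17,0)),
(ct,t(290,208),H(.052)),(ct,t(381,252),H(-.052)),(cs,s(296,96),H(.05))]
def res(p):
    x,y,yaw,a,h=p
    return np.concatenate([proj(c,case2w(f(a,h),x,y,yaw))-o for c,o,f in obs])
r=least_squares(res,[.6,0,-.35,.5,.1],loss='soft_l1')
print(r.x); print(np.round(r.fun.reshape(-1,2),1))
x,y,yaw,a,h=r.x
for n,p in [("front",lid2c(.293,0,.008,a)),("hmid",handle_pt(0,h,a)),("hend",handle_pt(.052,h,a)),("hinge",np.array([.145,0,.15])),("hmid closed",handle_pt(0,h,.016)),("hend closed",handle_pt(.052,h,.016)),("front closed",lid2c(.293,0,.008,.016))]:
    print(n,np.round(case2w(p,x,y,yaw),4))
E
python3 fit.py
```

```text
[ 0.60697544 -0.09715738 -0.35225308  0.62466216  0.23522135]
[[-0.3 -1. ]
 [ 0.5 -0.5]
 [ 0.1 -1. ]
 [ 0.1  0.1]
 [-0.5 -1.2]
 [ 0.4 -0.1]
 [-0.8 -0.6]
 [ 0.1  0.7]
 [ 1.2 -0.9]
 [ 0.3  2.1]
 [-0.3  2.3]
 [-1.6  0.2]
 [ 0.3  3.2]
 [-0.9 -1.2]
 [ 0.3  1.9]
 [-0.6 -0.4]]
front [ 0.5244 -0.0668  0.3278]
hmid [ 0.597  -0.0935  0.3189]
hend [ 0.6237 -0.0494  0.3118]
hinge [ 0.7431 -0.1472  0.15  ]
hmid closed [ 0.5326 -0.0698  0.1996]
hend closed [ 0.5614 -0.0265  0.1994]
front closed [ 0.4682 -0.0462  0.1627]
```

```bash
cat >> h.py <<'E'
X,Y,YAW,A0,H0=0.60697544,-0.09715738,-0.35225308,0.62466216,0.23522135
def plan(s,target,phi=None,tip=True):
    """tool shifts in units to put fingertip at target"""
    Rm=R.from_quat(s["tool_rot"]).as_matrix(); p=np.array(s["tcp_pos"])
    if tip: p=p+Rm[:,1]*.008
    d=Rm.T@(np.array(target)-p)
    return d/.03
E
python3 - <<'E'
from h import *
from station import manip
s=manip.sense(); Rm=R.from_quat(s["tool_rot"]).as_matrix(); print(np.round(Rm,3), s["q"])
for u in (.275,):
  for a in (.62,.5,.4,.3,.2,.1,.016,.01):
    print(a,np.round(case2w(lid2c(u,0,.008,a),X,Y,YAW),4))
print("case x dir angle",YAW, "tool z angle",np.arctan2(Rm[1,2],Rm[0,2]))
print(plan(s,case2w(lid2c(.275,0,.05,.62),X,Y,YAW)))
E
```

```text
[[ 0.97   0.     0.243]
 [-0.243  0.     0.97 ]
 [ 0.    -1.     0.   ]] [ 1.14648494e+00  5.27480555e-01  1.43269185e+00 -2.47092149e-05
  1.18139378e+00 -1.78452930e-01]
0.62 [ 0.5374 -0.0716  0.3163]
0.5 [ 0.5202 -0.0652  0.2889]
0.4 [ 0.5083 -0.0609  0.2645]
0.3 [ 0.4987 -0.0574  0.2389]
0.2 [ 0.4916 -0.0547  0.2125]
0.1 [ 0.487  -0.0531  0.1854]
0.016 [ 0.4851 -0.0524  0.1624]
0.01 [ 0.485  -0.0523  0.1607]
case x dir angle -0.35225308 tool z angle 1.3249472454833056
[ 18.76464985  -3.97169255 -18.87352369]
```

Call:
send_rows(plan=[{"linear": [0.5, -1, -0.5], "roll": 0}, {"linear": [1, -1, -1], "roll": 0}, {"linear": [1, -1, -1], "roll": 0}, {"linear": [1, -1, -1], "roll": 0}, {"linear": [1, -0.5, -1], "roll": 0}], claw=0, force=40)

```text
t: 1.78
tcp_pos: [0.2511, 0.4418, 0.3763]
tool_rot: [-0.701, 0.086, -0.087, 0.703]
force: [0.1, -0.2, -0.7]
finger_gap: 0.004
```

Call:
send_rows(plan=[{"linear": [1, 0, -1], "roll": 0}, {"linear": [1, 0, -1], "roll": 0}, {"linear": [1, 0, -1], "roll": 0}, {"linear": [1, 0, -1], "roll": 0}, {"linear": [1, 0, -1], "roll": 0}])

```text
t: 2.4
tcp_pos: [0.3596, 0.2592, 0.3746]
tool_rot: [-0.702, 0.086, -0.087, 0.702]
force: [-0.1, 0.2, -0.4]
finger_gap: 0.0
```

Call:
send_rows(plan=[{"linear": [1, 0, -1], "roll": 0}, {"linear": [1, 0, -1], "roll": 0}, {"linear": [1, 0, -1], "roll": 0}, {"linear": [1, 0, -1], "roll": 0}, {"linear": [0.5, 0, -0.5], "roll": 0}])

```text
t: 3.02
tcp_pos: [0.4582, 0.0947, 0.3744]
tool_rot: [0.702, -0.087, 0.088, -0.702]
force: [0.1, -0.7, 0.4]
finger_gap: 0.005
```

```bash
python3 - <<'E'
from h import *
from station import manip
import cv2
s=manip.sense(); print(s["t"],s["tcp_pos"],s["q"],s["finger_gap"],s["force"])
print(plan(s,case2w(lid2c(.275,0,.05,.62),X,Y,YAW)))
cv2.imwrite("pics/w1.png",manip.snapshot("wrist"))
E
```

```text
3.025 [0.45824734 0.09473462 0.37443468] [-3.54184505e-02  1.60808147e-01  1.61507434e+00 -3.45962345e-04
  1.36500902e+00 -1.35810422e+00] 0.005074251863009859 [ 0.05980194 -0.66504335  0.42690402]
[ 4.72578876  0.5363271  -4.81082261]
```

View pics/w1.png

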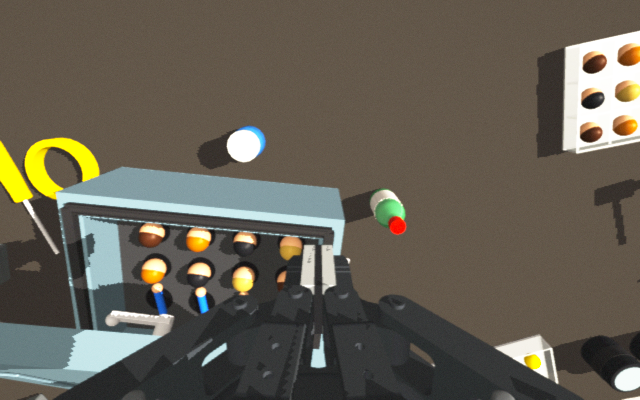

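Call:
send_rows(plan=[{"linear": [1, 0, -1], "roll": 0}, {"linear": [1, 0, -1], "roll": 0}, {"linear": [1, 0, -1], "roll": 0}, {"linear": [1, 0, -1], "roll": 0}, {"linear": [0.5, 0, -0.5], "roll": 0}])

```text
t: 3.7
tcp_pos: [0.556, -0.0682, 0.3741]
tool_rot: [-0.702, 0.087, -0.087, 0.702]
force: [0.2, -0.1, 0.5]
finger_gap: -0.003
```

```bash
python3 - <<'E'
from h import *
from station import manip
import cv2
s=manip.sense(); print(s["t"],s["tcp_pos"],s["q"],s["qd"],s["finger_gap"],s["force"])
for a in (.62,.5,.3,.1,.016): print(a,plan(s,case2w(lid2c(.275,0,.008,a),X,Y,YAW)).round(2))
cv2.imwrite("pics/w2.png",manip.snapshot("wrist"))
E
```

```text
3.7 [ 0.55596239 -0.06820482  0.37409987] [-3.21708241e-01  3.09178218e-01  1.41206599e+00  2.89857739e-04
  1.42063596e+00 -1.64546752e+00] [-0.18588321  0.14956314 -0.21465161  0.01437977  0.09169331 -0.20159671] -0.0033131575308916945 [ 0.17148445 -0.10200882  0.52278977]
0.62 [-0.57  1.66 -0.26]
0.5 [-1.18  2.57 -0.2 ]
0.3 [-1.94  4.24 -0.12]
0.1 [-2.35  6.02 -0.07]
0.016 [-2.42  6.79 -0.07]
```

View pics/w2.png

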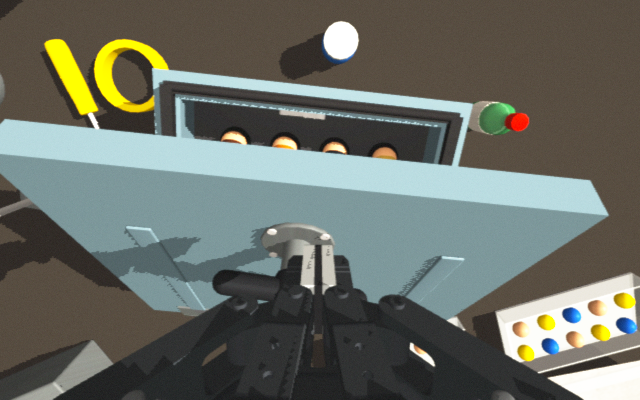

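Call:
send_rows(plan=[{"linear": [-0.7, 0.2, -0.2], "roll": 0}, {"linear": [0, 0.6, 0], "roll": 0}, {"linear": [-0.1, 0.5, 0], "roll": 0}, {"linear": [-0.2, 0.5, 0], "roll": 0}, {"linear": [-0.3, 0.6, 0], "roll": 0}])

```text
t: 4.38
tcp_pos: [0.5158, -0.0618, 0.3028]
tool_rot: [-0.702, 0.086, -0.087, 0.702]
force: [0.3, 0.6, 2.0]
finger_gap: 0.0
```

Call:
send_rows(plan=[{"linear": [-0.3, 0.5, 0], "roll": 0}, {"linear": [-0.2, 0.5, 0], "roll": 0}, {"linear": [-0.2, 0.5, 0], "roll": 0}, {"linear": [-0.15, 0.5, 0], "roll": 0}, {"linear": [-0.1, 0.5, 0], "roll": 0}])

```text
t: 5.0
tcp_pos: [0.4875, -0.0547, 0.2275]
tool_rot: [-0.701, 0.086, -0.086, 0.702]
force: [0.3, 0.9, 0.9]
finger_gap: 0.003
```

```bash
python3 - <<'E'
from h import *
from station import manip
import cv2
s=manip.sense(); print(s["t"],s["tcp_pos"],s["finger_gap"],s["force"])
for a in (.3,.1,.016,.01): print(a,plan(s,case2w(lid2c(.275,0,.008,a),X,Y,YAW)).round(2))
cv2.imwrite("pics/w3.png",manip.snapshot("wrist"))
cv2.imwrite("pics/s3.png",manip.snapshot("side")[100:300,200:500].repeat(2,0).repeat(2,1))
E
```

```text
5.0 [ 0.48751315 -0.05469234  0.22745719] 0.0026823938110033963 [0.32545077 0.85353155 0.9074483 ]
0.3 [ 0.38 -0.65  0.  ]
0.1 [-0.03  1.13  0.05]
0.016 [-0.1   1.9   0.05]
0.01 [-0.1   1.96  0.05]
```

View pics/w3.png

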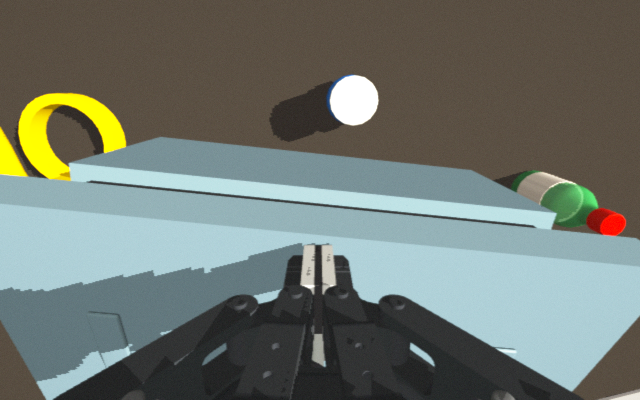

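View pics/s3.png

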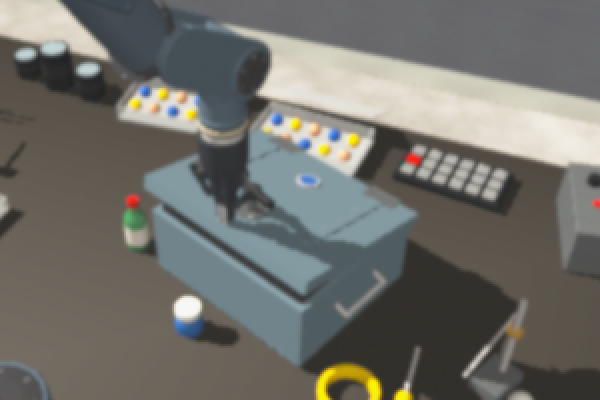

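Call:
send_rows(plan=[{"linear": [-0.05, 0.4, 0], "roll": 0}, {"linear": [-0.05, 0.4, 0], "roll": 0}, {"linear": [0, 0.4, 0], "roll": 0}, {"linear": [0, 0.3, 0], "roll": 0}, {"linear": [0, 0.2, 0], "roll": 0}])

```text
t: 5.72
tcp_pos: [0.4852, -0.0559, 0.1755]
tool_rot: [-0.702, 0.087, -0.086, 0.702]
force: [-0.0, 1.1, 0.6]
finger_gap: 0.002
```

Call:
send_rows(plan=[{"linear": [0, 0.08, 0], "roll": 0}, {"linear": [0, 0.08, 0], "roll": 0}, {"linear": [0, 0.05, 0], "roll": 0}, {"linear": [0, 0, 0], "roll": 0}, {"linear": [0, 0, 0], "roll": 0}])

```text
t: 6.35
tcp_pos: [0.4855, -0.0559, 0.1703]
tool_rot: [0.702, -0.087, 0.087, -0.702]
force: [-2.3, 0.4, 3.9]
finger_gap: -0.0
```

Call:
send_rows(plan=[{"linear": [0, 0.05, 0], "roll": 0}, {"linear": [0, 0.05, 0], "roll": 0}, {"linear": [0, 0.03, 0], "roll": 0}, {"linear": [0, 0, 0], "roll": 0}, {"linear": [0, 0, 0], "roll": 0}])

```text
t: 6.98
tcp_pos: [0.4854, -0.0559, 0.1674]
tool_rot: [0.702, -0.086, 0.087, -0.702]
force: [-3.3, 0.2, 13.0]
finger_gap: -0.001
```

Call:
send_rows(plan=[{"linear": [0, -0.4, 0], "roll": 0}, {"linear": [0, -1, 0], "roll": 0}, {"linear": [-0.5, -1, 0], "roll": 0}, {"linear": [-1, -1, 0], "roll": 0}, {"linear": [-0.5, -0.6, 0], "roll": 0}])

```text
t: 7.6
tcp_pos: [0.4266, -0.0409, 0.2875]
tool_rot: [0.702, -0.086, 0.087, -0.702]
force: [-0.1, -0.1, -0.2]
finger_gap: -0.005
```

```bash
python3 - <<'E'
from h import *
from station import manip
import cv2
s=manip.sense(); print(s["t"],s["tcp_pos"].round(4),s["tool_rot"],s["qd"].round(3),s["force"])
im=manip.snapshot("wrist");cv2.imwrite("pics/w4.png",im)
for q in("handle","handle_end"): print(q,manip.look_for("wrist",q)[:2])
t=manip.snapshot("top");cv2.imwrite("pics/t4.png",cv2.resize(t[125:275,250:450],None,fx=4,fy=4,interpolation=cv2.INTER_CUBIC))
E
```

```text
7.6 [ 0.4266 -0.0409  0.2875] [ 0.70185151 -0.08599719  0.08731027 -0.70170211] [-0.03  -0.358  0.04  -0.001  0.307 -0.029] [-0.10166709 -0.13496766 -0.21355867]
handle [{'extent': [75.3, 143.2, 156.3, 220.2], 'p': 0.41}]
handle_end []
```

View pics/w4.png

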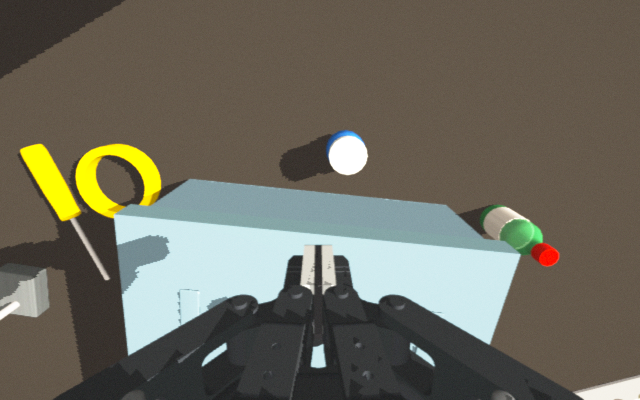

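View pics/t4.png

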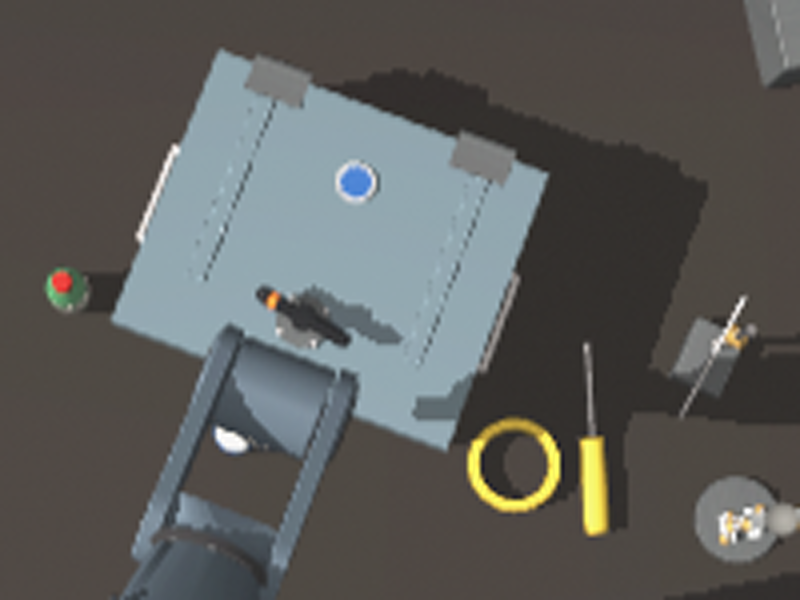

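```bash
cat > fit2.py <<'E'
from station import manip
from h import *
ct,cs=manip.get_calibration("top"),manip.get_calibration("side")
t=lambda x,y:np.array([250+x/4-.4,125+y/4-.4]); s=lambda x,y:np.array([240+x/3.3-.4,130+y/3-.4])
a=.016
obs=[(ct,t(222,48),lid2c(-.003,.178,.008,a)),(ct,t(549,172),lid2c(-.003,-.178,.008,a)),(ct,t(112,320),lid2c(.293,.178,.008,a)),(ct,t(448,446),lid2c(.293,-.178,.008,a))]
def res(p):
    x,y,yaw,h=p
    o=obs+[(ct,t(257,290),handle_pt(.052,h,a)),(ct,t(351,342),handle_pt(-.052,h,a))]
    return np.concatenate([proj(c,case2w(f,x,y,yaw))-q for c,q,f in o])
r=least_squares(res,[.6,-.1,-.35,.2],loss='soft_l1')
print(r.x); print(np.round(r.fun.reshape(-1,2),1))
x,y,yaw,h=r.x
for n,p in [("hmid",handle_pt(0,h,a)),("hend",handle_pt(.052,h,a))]:
    print(n,np.round(case2w(p,x,y,yaw),4), case2w(p,X,Y,YAW).round(4))
E
python3 fit2.py
```

```text
[ 0.60567946 -0.09717168 -0.35154891  0.14181865]
[[-0.7  0. ]
 [ 0.2  0.1]
 [-0.1 -0.2]
 [ 0.   0.6]
 [ 0.3 -0.2]
 [ 0.1 -0.2]]
hmid [ 0.5313 -0.0699  0.1996] [ 0.5326 -0.0698  0.1996]
hend [ 0.5559 -0.0241  0.1995] [ 0.5573 -0.024   0.1995]
```

Call:
send_rows(plan=[{"linear": [0, 0, 0], "roll": 1}, {"linear": [0, 0, 0], "roll": 1}, {"linear": [0, 0, 0], "roll": 1}, {"linear": [0, 0, 0], "roll": 1}, {"linear": [0, 0, 0], "roll": 1}], claw=32)

```text
t: 8.43
tcp_pos: [0.4279, -0.0415, 0.2849]
tool_rot: [-0.655, 0.267, -0.266, 0.655]
force: [0.6, 0.1, 0.6]
finger_gap: 0.374
```

Call:
send_rows(plan=[{"linear": [0, 0, 0], "roll": 1}, {"linear": [0, 0, 0], "roll": 1}, {"linear": [0, 0, 0], "roll": 1}, {"linear": [0, 0, 0], "roll": 1}, {"linear": [0, 0, 0], "roll": 1}])

```text
t: 9.05
tcp_pos: [0.4279, -0.0414, 0.2849]
tool_rot: [0.564, -0.428, 0.426, -0.564]
force: [0.2, -1.0, -0.3]
finger_gap: 0.378
```

Call:
send_rows(plan=[{"linear": [0, 0, 0], "roll": 1}, {"linear": [0, 0, 0], "roll": 1}, {"linear": [0, 0, 0], "roll": 1}, {"linear": [0, 0, 0], "roll": 1}, {"linear": [0, 0, 0], "roll": 1}])

```text
t: 9.68
tcp_pos: [0.4279, -0.0414, 0.2848]
tool_rot: [-0.434, 0.559, -0.558, 0.434]
force: [-0.1, 0.3, -0.3]
finger_gap: 0.373
```

Call:
send_rows(plan=[{"linear": [0, 0, 0], "roll": 1}, {"linear": [0, 0, 0], "roll": 1}, {"linear": [0, 0, 0], "roll": 0.4}, {"linear": [0, 0, 0], "roll": 0}, {"linear": [0, 0, 0], "roll": 0}])

```text
t: 10.3
tcp_pos: [0.4275, -0.0413, 0.2855]
tool_rot: [-0.362, 0.608, -0.607, 0.362]
force: [-0.4, -0.7, 0.5]
finger_gap: 0.379
```

```bash
cat >> h.py <<'E'
X,Y,YAW,H0=0.60567946,-0.09717168,-0.35154891,0.14181865
AC=.016
def zang(s):
    Rm=R.from_quat(s["tool_rot"]).as_matrix(); return np.degrees(np.arctan2(Rm[1,2],Rm[0,2]))
E
python3 - <<'E'
from h import *
from station import manip
s=manip.sense(); print(s["t"],s["tcp_pos"].round(4),zang(s),s["q"].round(2),s["force"],s["finger_gap"])
p=case2w(handle_pt(.034,H0,AC),X,Y,YAW); p[2]=.186
print(p,plan(s,p,tip=False).round(2))
E
```

```text
10.3 [ 0.4275 -0.0413  0.2855] -28.452689664026664 [-0.36  0.2   1.83  0.    1.11  0.14] [-0.36887779 -0.71610002  0.45035529] 0.37880006313693165
[ 0.54739185 -0.03994136  0.186     ] [-1.94  3.31  3.49]
```

Call:
send_rows(plan=[{"linear": [-0.5, 0, 0.9], "roll": 0}, {"linear": [-0.5, 0, 0.9], "roll": 0}, {"linear": [-0.5, 0.3, 0.9], "roll": 0}, {"linear": [-0.44, 0.6, 0.79], "roll": 0}, {"linear": [0, 0.3, 0], "roll": 0}])

```text
t: 10.92
tcp_pos: [0.5483, -0.0401, 0.2487]
tool_rot: [-0.362, 0.608, -0.607, 0.362]
force: [0.5, 0.2, 0.4]
finger_gap: 0.373
```

```bash
python3 - <<'E'
from h import *
from station import manip
import cv2
s=manip.sense(); print(s["t"],s["tcp_pos"].round(4),zang(s),s["q"].round(2),s["force"],s["finger_gap"])
p=case2w(handle_pt(.034,H0,AC),X,Y,YAW); p[2]=.186
print(p,plan(s,p,tip=False).round(2))
im=manip.snapshot("wrist");cv2.imwrite("pics/w5.png",im)
E
```

```text
10.925 [ 0.5483 -0.0401  0.2487] -28.432858143436523 [-0.28  0.42  1.61 -0.    1.12  0.22] [0.46139653 0.22185843 0.42150683] 0.3727480778632165
[ 0.54739185 -0.03994136  0.186     ] [ 0.01  2.09 -0.03]
```

View pics/w5.png

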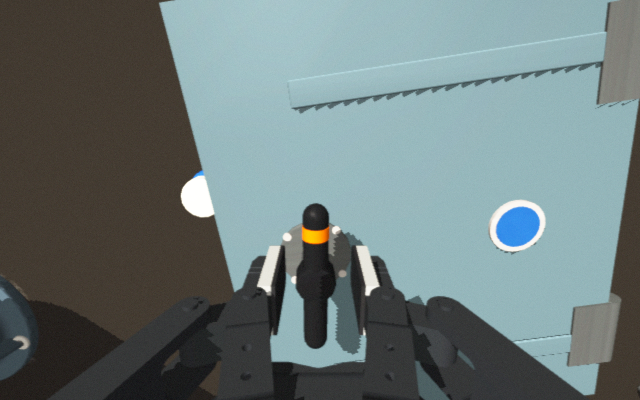

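Call:
send_rows(plan=[{"linear": [0, 0.7, 0], "roll": 0}, {"linear": [0, 0.7, 0], "roll": 0}, {"linear": [0, 0.5, 0], "roll": 0}, {"linear": [0, 0.2, 0], "roll": 0}, {"linear": [0, 0, 0], "roll": 0}])

```text
t: 11.6
tcp_pos: [0.5469, -0.04, 0.1872]
tool_rot: [-0.362, 0.608, -0.608, 0.362]
force: [0.2, -0.3, -0.5]
finger_gap: 0.373
```

Call:
send_rows(plan=[{"linear": [0, 0, 0], "roll": 0}, {"linear": [0, 0, 0], "roll": 0}, {"linear": [0, 0, 0.1], "roll": 0}, {"linear": [0.01, 0, 0.12], "roll": 1}, {"linear": [0.01, 0, 0.12], "roll": 1}], claw=20)

```text
t: 12.22
tcp_pos: [0.5544, -0.0453, 0.1871]
tool_rot: [-0.296, 0.643, -0.642, 0.294]
force: [-1.7, 1.2, 1.7]
finger_gap: 0.231
```

```bash
cat > st.py <<'E'
from h import *
from station import manip
s=manip.sense(); print(s["t"],s["tcp_pos"].round(4),zang(s),s["q"].round(2),s["force"].round(1),s["finger_gap"])
M=case2w(handle_pt(0,H0,AC),X,Y,YAW); d=s["tcp_pos"]-M
print("r",np.hypot(*d[:2]),"h from pos",90+np.degrees(YAW)-np.degrees(np.arctan2(d[1],d[0])),"h from roll",np.degrees(YAW)-zang(s))
E
python3 st.py
```

```text
12.225 [ 0.5544 -0.0453  0.1871] -40.659166172071764 [-0.28  0.5   1.66  0.    0.98  0.43] [-1.7  1.2  1.7] 0.231017867689211
r 0.03377929878137804 h from pos 23.08551018160177 h from roll 20.516897336647343
```

Pushing well, force low. Continue the arc.

Call:
send_rows(plan=[{"linear": [0.01, 0, 0.12], "roll": 1}, {"linear": [0.01, 0, 0.12], "roll": 1}, {"linear": [0.01, 0, 0.12], "roll": 1}, {"linear": [0.01, 0, 0.12], "roll": 1}, {"linear": [0.01, 0, 0.12], "roll": 1}])

```text
t: 12.85
tcp_pos: [0.564, -0.0602, 0.1868]
tool_rot: [-0.12, 0.698, -0.696, 0.118]
force: [-2.9, 1.7, 0.1]
finger_gap: 0.234
```

```bash
python3 st.py
```

```text
12.85 [ 0.564  -0.0602  0.1868] -70.66629647649833 [-0.3   0.52  1.63  0.    1.    0.93] [-2.9  1.7  0.1] 0.23384549642741412
r 0.03406849467039739 h from pos 53.35706223599311 h from roll 50.524027641073914
```

Call:
send_rows(plan=[{"linear": [0.01, 0, 0.12], "roll": 1}, {"linear": [0.01, 0, 0.12], "roll": 1}, {"linear": [0.01, 0, 0.12], "roll": 1}, {"linear": [0, 0, 0], "roll": 0}, {"linear": [0, 0, 0], "roll": 0}])

```text
t: 13.48
tcp_pos: [0.5654, -0.0698, 0.1866]
tool_rot: [-0.011, 0.708, -0.706, 0.008]
force: [-1.8, 5.5, -0.3]
finger_gap: 0.231
```

```bash
python3 st.py;python3 - <<'E'
from station import manip
import cv2
cv2.imwrite("pics/w6.png",manip.snapshot("wrist"))
cv2.imwrite("pics/s6.png",cv2.resize(manip.snapshot("side")[130:330,240:480],None,fx=3,fy=3,interpolation=cv2.INTER_CUBIC))
E
```

```text
13.475 [ 0.5654 -0.0698  0.1866] -88.4684730504556 [-0.32  0.52  1.62  0.    1.    1.22] [-1.8  5.5 -0.3] 0.23137037674758015
r 0.034064385871068775 h from pos 69.77270243858293 h from roll 68.32620421503118
```

View pics/w6.png

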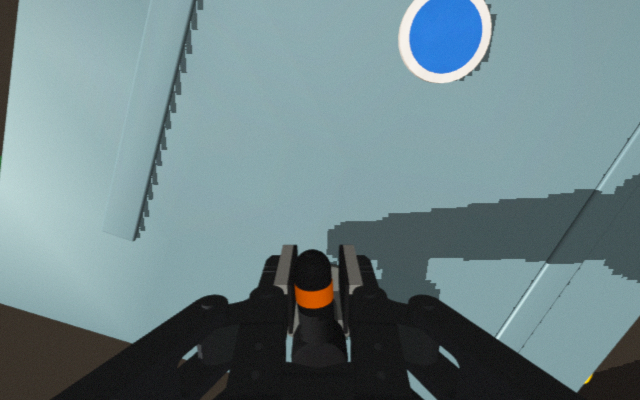

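View pics/s6.png

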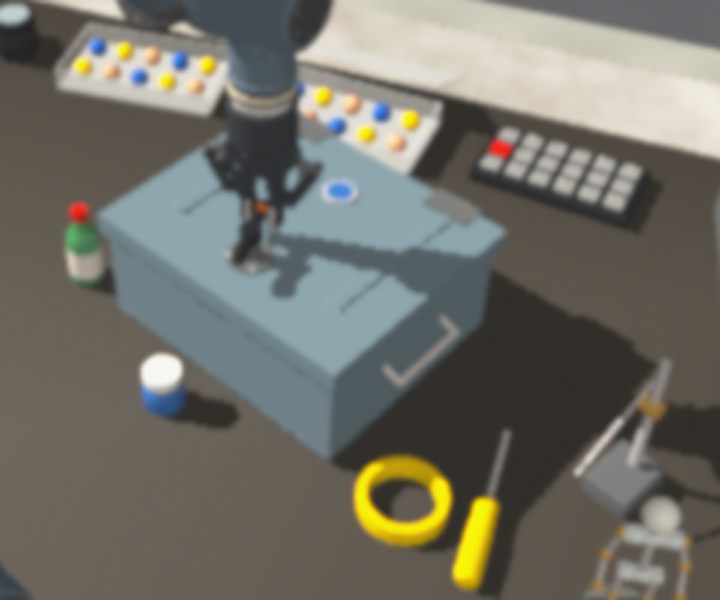

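Call:
send_rows(plan=[{"linear": [0.01, 0, 0.12], "roll": 1}, {"linear": [0.01, 0, 0.12], "roll": 1}, {"linear": [0.01, 0, 0.12], "roll": 1}, {"linear": [0.01, 0, 0.12], "roll": 0.5}, {"linear": [0, 0, 0], "roll": 0}])

```text
t: 14.2
tcp_pos: [0.5633, -0.083, 0.1861]
tool_rot: [0.119, 0.698, -0.696, -0.12]
force: [0.7, 5.7, -2.8]
finger_gap: 0.234
```

```bash
python3 st.py
```

```text
14.2 [ 0.5633 -0.083   0.1861] -109.4827811869448 [-0.34  0.52  1.63  0.    1.    1.56] [ 0.7  5.7 -2.8] 0.23421423811549286
r 0.03454694703526554 h from pos 92.1549148617014 h from roll 89.34051235152039
```

Push sideways a bit further to seat against the stop.

Call:
send_rows(plan=[{"linear": [0, 0, 0.08], "roll": 0.2}, {"linear": [0, 0, 0.08], "roll": 0}, {"linear": [0, 0, 0.08], "roll": 0}, {"linear": [0, 0, 0], "roll": 0}, {"linear": [0, 0, 0], "roll": 0}])

```text
t: 14.82
tcp_pos: [0.5625, -0.0866, 0.1862]
tool_rot: [0.128, 0.699, -0.692, -0.127]
force: [5.8, 16.6, -3.9]
finger_gap: 0.238
```

```bash
python3 st.py
```

```text
14.825 [ 0.5625 -0.0866  0.1862] -110.80161187628667 [-0.35  0.52  1.63  0.01  0.99  1.57] [ 5.8 16.6 -3.9] 0.23846363684519395
r 0.035376442043400624 h from pos 97.98764409584885 h from roll 90.65934304086225
```

Call:
send_rows(plan=[{"linear": [0, 0, -0.1], "roll": 0}, {"linear": [0, 0, -0.1], "roll": 0}, {"linear": [0, 0, 0], "roll": 0}, {"linear": [0, 0, 0], "roll": 0}, {"linear": [0, 0, 0], "roll": 0}], claw=30)

```text
t: 15.45
tcp_pos: [0.5634, -0.087, 0.1872]
tool_rot: [-0.127, -0.696, 0.696, 0.127]
force: [0.2, 0.2, 0.0]
finger_gap: 0.352
```

Call:
send_rows(plan=[{"linear": [0, -0.5, 0], "roll": 0}, {"linear": [0, -0.8, 0], "roll": 0}, {"linear": [0, -1, 0], "roll": 0}, {"linear": [0, -1, 0], "roll": 0}, {"linear": [0, -1, 0], "roll": 0}])

```text
t: 16.08
tcp_pos: [0.5634, -0.0866, 0.3183]
tool_rot: [-0.127, -0.696, 0.696, 0.126]
force: [0.0, 1.0, -0.8]
finger_gap: 0.353
```

```bash
python3 st.py;python3 - <<'E'
from station import manip
from h import *
import cv2
cv2.imwrite("pics/w7.png",manip.snapshot("wrist"))
s=manip.sense()
t=np.array([.40,.06,.30]); print(plan(s,t,tip=False).round(2))
E
```

```text
16.075 [ 0.5634 -0.0866  0.3183] -110.68705242144581 [-0.35  0.37  1.47 -0.    1.3   1.58] [ 0.   1.  -0.8] 0.353196847073593
r 0.0362320585559391 h from pos 97.41131779863204 h from roll 90.5447835860214
[ 6.91  0.69 -2.64]
```

View pics/w7.png

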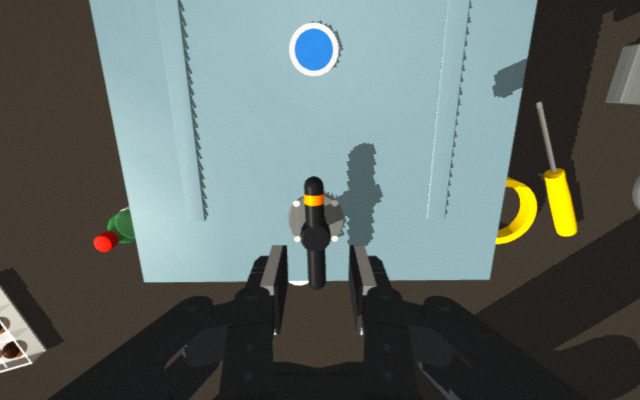

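Call:
send_rows(plan=[{"linear": [1, 0, -0.4], "roll": 0}, {"linear": [1, 0, -0.4], "roll": 0}, {"linear": [1, 0, -0.4], "roll": 0}, {"linear": [1, 0, -0.4], "roll": 0}, {"linear": [0.7, 0, -1], "roll": 0}])

```text
t: 16.75
tcp_pos: [0.4579, 0.0365, 0.3169]
tool_rot: [-0.128, -0.695, 0.696, 0.127]
force: [0.8, 0.1, -0.8]
finger_gap: 0.352
```

```bash
python3 st.py;python3 - <<'E'
from station import manip
from h import *
import cv2
c=manip.get_calibration("wrist"); 
im=manip.snapshot("wrist"); s=manip.sense(); cv2.imwrite("pics/w8.png",im)
t=manip.snapshot("top");cv2.imwrite("pics/t8.png",cv2.resize(t[125:275,250:450],None,fx=4,fy=4,interpolation=cv2.INTER_CUBIC))
t=manip.snapshot("side");cv2.imwrite("pics/s8.png",cv2.resize(t[130:330,240:480],None,fx=3,fy=3,interpolation=cv2.INTER_CUBIC))
ct,cs=manip.get_calibration("top"),manip.get_calibration("side")
for a in (0,.016):
  for h in (1.4,1.571):
    for r in (.052,-.052):
      P=case2w(handle_pt(r,h,a),X,Y,YAW); print(a,h,r,((proj(ct,P)-[250,125])*4).round(1),((proj(cs,P)-[240,130])*3).round(1))
  for v in(.178,-.178):
      P=case2w(lid2c(.293,v,.008,a),X,Y,YAW); print("front",a,v,((proj(cs,P)-[240,130])*3).round(1))
E
```

```text
16.75 [0.4579 0.0365 0.3169] -110.78393539446637 [-0.16  0.2   1.73 -0.    1.21  1.77] [ 0.8  0.1 -0.8] 0.3522729346713121
r 0.12927583355379116 h from pos -54.75573154780302 h from roll 90.64166655904195
0 1.4 0.052 [312.9 262.8] [275.3 204.9]
0 1.4 -0.052 [292.5 366.9] [221.8 259.7]
0 1.571 0.052 [321.6 265.3] [281.7 208.1]
0 1.571 -0.052 [283.7 364.3] [215.3 256.2]
front 0 0.178 [ 96.1 214.1]
front 0 -0.178 [332.4 376.2]
0.016 1.4 0.052 [313.2 261.7] [275.8 202.6]
0.016 1.4 -0.052 [292.8 365.8] [222.2 256.4]
0.016 1.571 0.052 [322.  264.2] [282.2 205.9]
0.016 1.571 -0.052 [284.  363.2] [215.7 252.8]
front 0.016 0.178 [ 95.9 211. ]
front 0.016 -0.178 [332.7 373. ]
```

View pics/t8.png

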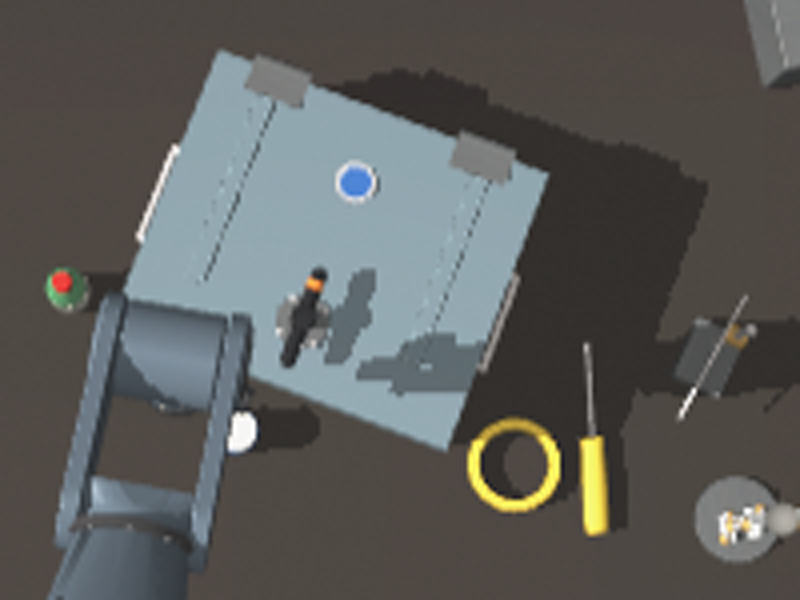

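View pics/s8.png

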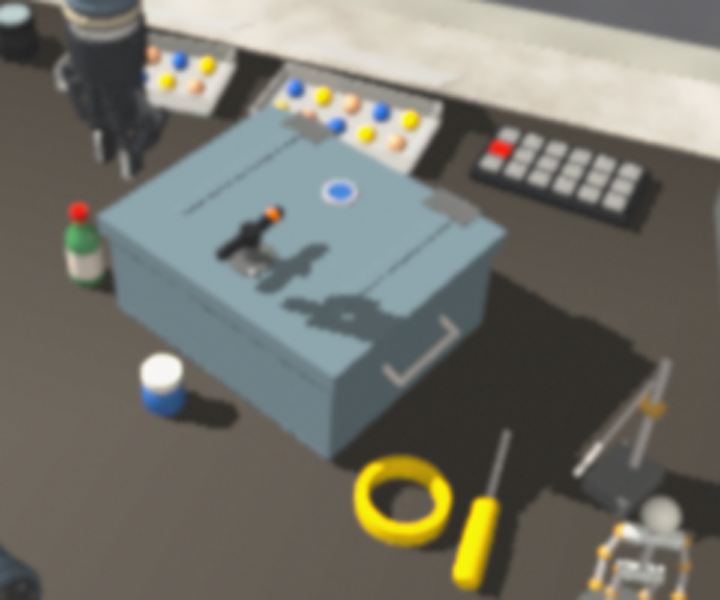

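View pics/w8.png

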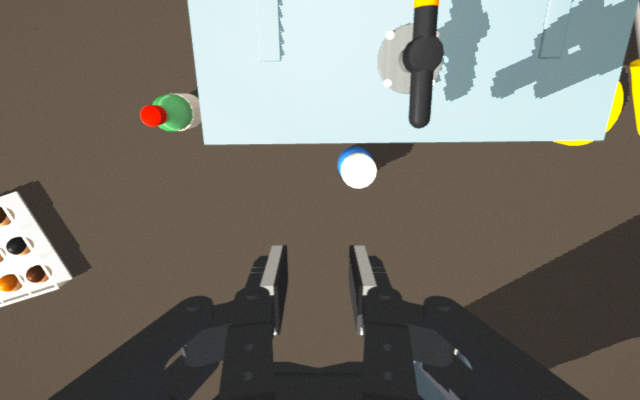

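```bash
python3 - <<'E'
from station import manip
from h import *
import cv2
c=manip.get_calibration("wrist"); f=200/np.tan(np.radians(c["fovy"])/2); T=c["tool_from_camera"]
def unp(px,pos,Rm,z):
    d=Rm@(T[:3,:3]@np.array([(px[0]-c["cx"])/f,(px[1]-c["cy"])/f,1])); o=Rm@T[:3,3]+pos
    return o+d*(z-o[2])/d[2]
def ang(name,pos,quat,rows,cols):
    Rm=R.from_quat(quat).as_matrix(); im=cv2.imread(name); g=im.max(2)
    pts=[]
    for y in rows:
        xs=np.where(g[y,cols[0]:cols[1]]<60)[0]
        if len(xs): pts.append(((xs.min()+xs.max())/2+cols[0],y,len(xs)))
    print(pts[::6])
    W=np.array([unp(p,pos,Rm,.1958) for p in pts])
    k=np.polyfit(W[:,0],W[:,1],1)[0]; print("bar dir deg",np.degrees(np.arctan(k)),"case",np.degrees(YAW), "h", 90+np.degrees(YAW-np.arctan(k)))
q=manip.sense()["tool_rot"]
ang("pics/w7.png",np.array([.5634,-.0866,.3183]),q,list(range(184,194))+list(range(208,218))+list(range(252,282)),(300,332))
ang("pics/w8.png",np.array([.4579,.0365,.3169]),q,list(range(8,30))+list(range(80,118)),(405,442))
# lid front edge direction w8
Rm=R.from_quat(q).as_matrix()
a=unp((205,144),np.array([.4579,.0365,.3169]),Rm,.158);b=unp((605,140),np.array([.4579,.0365,.3169]),Rm,.158);print(a,b,np.degrees(np.arctan2(*(b-a)[:2]))) 
E
```

```text
[(np.float64(313.5), 184, 18), (np.float64(313.5), 190, 14), (np.float64(315.0), 210, 16), (np.float64(315.0), 216, 15), (np.float64(316.0), 256, 14), (np.float64(316.5), 262, 13), (np.float64(316.5), 268, 13), (np.float64(316.5), 274, 14), (np.float64(316.5), 280, 14)]
bar dir deg -18.912783212327973 case -20.14226883542442 h 88.77051437690355
[(np.float64(434.0), 8, 5), (np.float64(433.5), 14, 6), (np.float64(433.0), 20, 5), (np.float64(432.0), 26, 6), (np.float64(428.5), 82, 6), (np.float64(428.0), 88, 5), (np.float64(427.5), 94, 6), (np.float64(427.5), 100, 6), (np.float64(426.5), 106, 6), (np.float64(427.0), 112, 5)]
bar dir deg -18.485990886063075 case -20.14226883542442 h 88.34372205063865
[0.52567534 0.11950921 0.158     ] [ 0.40326992 -0.21800495  0.158     ] -160.06593720518507
```

```bash
python3 - <<'E'
from station import manip
from h import *
s=manip.sense();print(s["tcp_pos"]); print(plan(s,[.5708,-.0844,.186],tip=False).round(2))
E
```

```text
[0.45851474 0.03722957 0.31696897]
[-4.92  4.37  2.48]
```

Call:
send_rows(plan=[{"linear": [-1, 0, 0.5], "roll": 0}, {"linear": [-1, 0, 0.5], "roll": 0}, {"linear": [-1, 0, 0.5], "roll": 0}, {"linear": [-1, 0.4, 0.5], "roll": 0}, {"linear": [-0.92, 0.6, 0.48], "roll": 0}])

```text
t: 17.52
tcp_pos: [0.5726, -0.088, 0.2867]
tool_rot: [-0.128, -0.695, 0.696, 0.126]
force: [-0.8, 0.1, -1.0]
finger_gap: 0.351
```

Call:
send_rows(plan=[{"linear": [0, 0.5, 0], "roll": 0}, {"linear": [0, 0.9, 0], "roll": 0}, {"linear": [0, 0.9, 0], "roll": 0}, {"linear": [0, 0.7, 0], "roll": 0}, {"linear": [0, 0.37, 0], "roll": 0}])

```text
t: 18.15
tcp_pos: [0.5698, -0.0852, 0.1839]
tool_rot: [0.126, 0.696, -0.696, -0.128]
force: [-0.3, -0.3, -0.1]
finger_gap: 0.351
```

Call:
send_rows(plan=[{"linear": [0, 0, 0.1], "roll": 0}, {"linear": [0, 0, 0.1], "roll": 0}, {"linear": [0, 0, 0.05], "roll": 0}, {"linear": [0, 0, 0], "roll": 0}, {"linear": [0, 0, 0], "roll": 0}])

```text
t: 18.77
tcp_pos: [0.5687, -0.0925, 0.1856]
tool_rot: [0.128, 0.696, -0.696, -0.126]
force: [1.3, 1.7, 0.4]
finger_gap: 0.346
```

Call:
send_rows(plan=[{"linear": [0, 0, 0.07], "roll": 0}, {"linear": [0, 0, 0.07], "roll": 0}, {"linear": [0, 0, 0.06], "roll": 0}, {"linear": [0, 0, 0], "roll": 0}, {"linear": [0, 0, 0], "roll": 0}])

```text
t: 19.4
tcp_pos: [0.5683, -0.094, 0.1855]
tool_rot: [0.129, 0.698, -0.693, -0.126]
force: [7.1, 13.4, 1.9]
finger_gap: 0.351
```

Call:
send_rows(plan=[{"linear": [0, 0, 0.05], "roll": 0}, {"linear": [0, 0, 0.05], "roll": 0}, {"linear": [0, 0, 0], "roll": 0}, {"linear": [0, 0, 0], "roll": 0}, {"linear": [0, 0, 0], "roll": 0}])

```text
t: 20.02
tcp_pos: [0.5682, -0.0943, 0.1855]
tool_rot: [0.13, 0.7, -0.691, -0.126]
force: [9.9, 20.2, 0.9]
finger_gap: 0.35
```

Call:
send_rows(plan=[{"linear": [0, 0, -0.2], "roll": 0}, {"linear": [0, 0, -0.25], "roll": 0}, {"linear": [0, 0, 0], "roll": 0}, {"linear": [0, 0, 0], "roll": 0}, {"linear": [0, 0, 0], "roll": 0}])

```text
t: 20.65
tcp_pos: [0.5695, -0.0889, 0.1849]
tool_rot: [-0.127, -0.695, 0.696, 0.127]
force: [-0.7, 0.4, 0.1]
finger_gap: 0.352
```

Call:
send_rows(plan=[{"linear": [0, -0.5, 0], "roll": 0}, {"linear": [0, -0.8, 0], "roll": 0}, {"linear": [0, -1, 0], "roll": 0}, {"linear": [0, -1, 0], "roll": 0}, {"linear": [0, -1, 0], "roll": 0}])

```text
t: 21.28
tcp_pos: [0.5697, -0.0886, 0.3162]
tool_rot: [-0.127, -0.695, 0.696, 0.127]
force: [0.1, -0.3, -0.3]
finger_gap: 0.352
```

Call:
send_rows(plan=[{"linear": [1, 0, -0.5], "roll": 0}, {"linear": [1, 0, -0.5], "roll": 0}, {"linear": [1, 0, -0.5], "roll": 0}, {"linear": [1, 0, -0.5], "roll": 0}, {"linear": [0.7, 0, -0.4], "roll": 0}])

```text
t: 21.9
tcp_pos: [0.4624, 0.0296, 0.315]
tool_rot: [0.127, 0.696, -0.696, -0.126]
force: [-0.5, 0.3, 0.7]
finger_gap: 0.352
```

Call:
send_rows(plan=[{"linear": [0, 0, 0], "roll": 0}, {"linear": [0, 0, 0], "roll": 0}, {"linear": [0, 0, 0], "roll": 0}, {"linear": [0, 0, 0], "roll": 0}, {"linear": [0, 0, 0], "roll": 0}])

```text
t: 22.52
tcp_pos: [0.4636, 0.0285, 0.3138]
tool_rot: [-0.127, -0.696, 0.696, 0.127]
force: [0.8, -0.2, 0.4]
finger_gap: 0.348
```

```bash
python3 st.py;python3 - <<'E'
from station import manip
from h import *
import cv2
t=manip.snapshot("top");t0=cv2.resize(t[125:275,250:450],None,fx=4,fy=4,interpolation=cv2.INTER_CUBIC);cv2.imwrite("pics/t9.png",t0)
t=manip.snapshot("side");a=cv2.resize(t[150:270,260:420],None,fx=5,fy=5,interpolation=cv2.INTER_CUBIC);cv2.imwrite("pics/s9.png",a)
E
```

```text
22.525 [0.4636 0.0285 0.3138] -110.71555414096427 [-0.18  0.22  1.72 -0.    1.21  1.75] [ 0.8 -0.2  0.4] 0.34808354114238793
r 0.1194304965942774 h from pos -54.684443250857896 h from roll 90.57328530553986
```

View pics/t9.png

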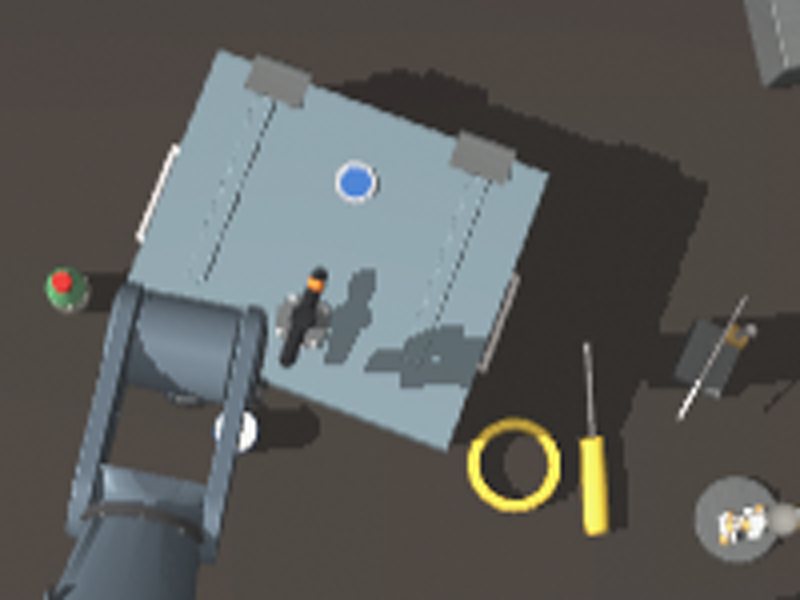

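View pics/s9.png

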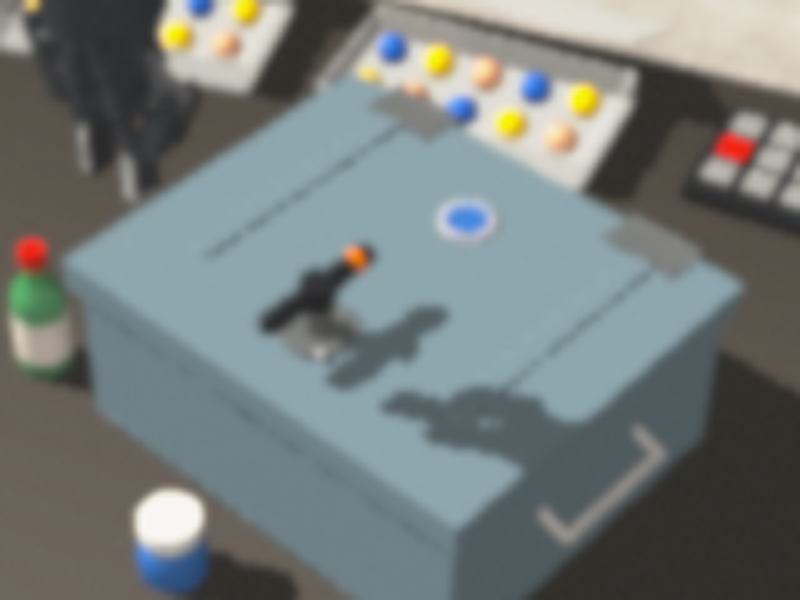

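```bash
python3 - <<'E'
from station import manip
from h import *
s=manip.sense()
for a in (0,.016):
  p=case2w(lid2c(.272,.09,.008,a),X,Y,YAW); print(p,plan(s,p).round(2))
E
```

```text
[0.51743844 0.03105672 0.158     ] [-1.66  4.93 -0.71]
[0.51759129 0.03100065 0.16235079] [-1.66  4.78 -0.71]
```

Call:
send_rows(plan=[{"linear": [-0.8, 0, -0.4], "roll": 0}, {"linear": [-0.86, 0.5, -0.31], "roll": 0}, {"linear": [0, 1, 0], "roll": 0}, {"linear": [0, 1, 0], "roll": 0}, {"linear": [0, 1, 0], "roll": 0}], claw=0)

```text
t: 23.25
tcp_pos: [0.5176, 0.0311, 0.2081]
tool_rot: [-0.127, -0.696, 0.696, 0.127]
force: [0.5, 0.2, -0.3]
finger_gap: 0.001
```

Call:
send_rows(plan=[{"linear": [0, 0.6, 0], "roll": 0}, {"linear": [0, 0.4, 0], "roll": 0}, {"linear": [0, 0.1, 0], "roll": 0}, {"linear": [0, 0.1, 0], "roll": 0}, {"linear": [0, 0, 0], "roll": 0}])

```text
t: 23.88
tcp_pos: [0.5178, 0.0311, 0.1735]
tool_rot: [0.127, 0.696, -0.696, -0.127]
force: [0.3, -1.1, -0.9]
finger_gap: 0.003
```

Call:
send_rows(plan=[{"linear": [0, 0.05, 0], "roll": 0}, {"linear": [0, 0.05, 0], "roll": 0}, {"linear": [0, 0.05, 0], "roll": 0}, {"linear": [0, 0, 0], "roll": 0}, {"linear": [0, 0, 0], "roll": 0}])

```text
t: 24.5
tcp_pos: [0.5174, 0.0312, 0.1685]
tool_rot: [-0.127, -0.696, 0.696, 0.127]
force: [0.5, -0.8, -0.5]
finger_gap: 0.002
```

Call:
send_rows(plan=[{"linear": [0, 0.05, 0], "roll": 0}, {"linear": [0, 0.05, 0], "roll": 0}, {"linear": [0, 0, 0], "roll": 0}, {"linear": [0, 0, 0], "roll": 0}, {"linear": [0, 0, 0], "roll": 0}])

```text
t: 25.12
tcp_pos: [0.5176, 0.0312, 0.1667]
tool_rot: [-0.127, -0.696, 0.696, 0.127]
force: [-1.7, -0.0, 8.8]
finger_gap: 0.002
```

Call:
send_rows(plan=[{"linear": [0, -0.5, 0], "roll": 0}, {"linear": [0, -1, 0], "roll": 0}, {"linear": [0, -1, 0], "roll": 0}, {"linear": [0, -1, 0], "roll": 0}, {"linear": [0, -1, 0], "roll": 0}])

```text
t: 25.75
tcp_pos: [0.5173, 0.0312, 0.3021]
tool_rot: [0.127, 0.696, -0.696, -0.127]
force: [0.0, 0.3, 0.9]
finger_gap: -0.002
```

Call:
send_rows(plan=[{"linear": [0, 0, 0], "roll": 0}, {"linear": [0, 0, 0], "roll": 0}, {"linear": [0, 0, 0], "roll": 0}, {"linear": [0, 0, 0], "roll": 0}, {"linear": [0, 0, 0], "roll": 0}])

```text
t: 26.38
tcp_pos: [0.5172, 0.0312, 0.2999]
tool_rot: [-0.126, -0.696, 0.696, 0.127]
force: [0.6, 0.2, 0.2]
finger_gap: -0.002
```

```bash
python3 - <<'E'
from station import manip
s=manip.sense(); print(s["t"],s["tcp_pos"],s["force"]); print(manip.sign_off())
E
```

```text
26.375 [0.51720483 0.03118931 0.2998911 ] [0.63146601 0.24898203 0.17668826]
the job is handed in; nothing more can be done
None
```

The case is closed and latched. I pressed the lid down onto its gasket with about 13 N. I then turned the T-handle clockwise through the draw to its stop with the jaws straddling the orange arm, and handed the job in at 26.4 s.

Last checks:
- **Handle:** a second push of about 22 N moved the tool under 2 mm, most of it taking up contact, so it was against a hard stop. The wrist pictures, taken before that push, gave about 88.5°, not quite 90°. A rough reading of the top picture gave about 87°. I put the difference down to measuring error, because the top picture looked the same after the push.
- **Lid:** a light touch met nothing until the fingertip was about 159 mm up, then it met firm resistance. That is about 3 mm lower than where the loose lid was met before latching, so the latch had drawn it down.
- **Other things:** in the top and side pictures the nearby items looked unmoved. The arm partly hid the paint jar in the last top view, and I didn't measure any of them. I didn't check the parts tray at all after the lid was shut.
- **Robot:** the gripper was clear of everything, about 130 mm above the lid, when I handed in.

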